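# Shut the open valve of a gas manifold and vent the line

## Task

One valve on the bench gas manifold has been left open: turn its bar grip clockwise until you feel it bite on its seat, then about ten degrees more to squeeze it tight, without forcing it further, and leave it like that. Then press the vent button in the same row fully down to bleed the line, and let it come back up. Do not brush or turn the other three valves, which are shut, and leave the things lying around the manifold where they are.

Things in the scene. Friction and masses are not known exactly. Their poses are not given: they have to be found in the camera images.
- manifold: Low aluminium gas manifold fixed to the bench, 120 x 320 mm, 50 mm high; origin at the centre of its underside, z up. On top, five ports in one row along its y axis at y = -116, -58, 0, 58, 116 mm (58 mm apart, x = 0): four equal valves and the vent button, in any order. Shut valves have their bar grips along the row within 20 degrees; the open one stands 30 degrees or more across it.
- valve_grip (a point): Open valve's grey bar grip: 42 mm long, 14 thick, 36 high (70 to 106 mm above the bench), on a thin stem over a round brass foot (radius 17 mm, top 60 mm above the bench). Point: on the upright turning axis, half-way up the bar. x along the bar, y across, z up. Clockwise from above shuts it: turns freely (0.04 N m) for 0.9 to 1.25 rad, then bites; just where cannot be seen and differs each time.
- stem_top (a point): Steel stem end (9 mm wide) in the middle of the open valve's bar top, 108 mm above the bench while it is open. From the bite on (torque while turning jumps from 0.04 to 0.30 N m, then 0.08 more per 0.1 rad, less once you stop; it stays where left) it sinks 0.4 mm per 0.1 rad turned. Tight: sunk 0.4 to 1.08 mm, i.e. 6 to 15.5 degrees past the bite (0.38 to 0.52 N m); beyond, the seat is spoiled.
- neighbour_a_grip (a point): The same point on a shut valve. Not to be brushed or turned; its bar turns at 0.04 N m.
- neighbour_b_grip (a point): The same point on another shut valve. Not to be brushed or turned.
- neighbour_c_grip (a point): The same point on the third shut valve. Not to be brushed or turned.
- vent_top (a point): Centre of the top of the vent push button, 100 mm above the bench: round grey plunger, 24 mm wide, standing 12 mm out of a slim steel post (radius 15 mm) in the manifold's row; z up. It has no bar grip.
- vent (a joint): Travel of the vent button downwards, m: 0 up, 0.006 fully down against a stop (1.5 N to start, 5 N fully down). Springs back.
- jar: Small amber glass jar, 44 mm wide, 60 mm high, standing behind the manifold (+x side); origin at its underside. Bystander.
- dish: White dish, 80 mm wide, 18 mm high, behind the manifold; origin at its underside. Bystander.
- spanner: Steel spanner, 140 mm long, lying flat in front of the manifold (robot side). Bystander.

How it is judged:
On the way, in this order (a step that is already met when the one before it is completed fails the run):
1. the open valve is squeezed tight on its seat: its stem has sunk by 0.4 to 1.08 mm (6 to 15.5 degrees past the bite) (z of stem_top in the frame of manifold between 0.10692 and 0.1076 m), for 0.2 s.
2. the vent button is pressed down (value of joint vent above 0.0048 m), for 0.05 s.
At the end, for the whole second after the job is handed in: The stem of the valve that was open has sunk by 0.4 to 1.08 mm (turned 6 to 15.5 degrees past the bite) and its bar has been left within 0.66 rad of the row's direction (not backed off); the vent button has been pressed down at least 4.8 mm after that and is up again (within 1.5 mm) (all of step 1 and angle between the x axis of valve_grip and the y axis of manifold, either way round below 0.66 rad and value of joint vent below 0.0015 m); the robot touches nothing.
It fails at once if the seat is forced more than 15.5 degrees past the bite: the stem has sunk by more than 1.08 mm (z of stem_top in the frame of manifold below 0.10692 m).
It fails at once if the vent is pressed before the valve is tight (value of joint vent above 0.003 m and z of stem_top in the frame of manifold above 0.1076 m).
It fails at once if a shut valve is brushed with more than 1.5 N (contact force between any of the fingers, the arm and neighbour_a_base above 1.5 N or contact force between any of the fingers, the arm and neighbour_b_base above 1.5 N or contact force between any of the fingers, the arm and neighbour_c_base above 1.5 N).
It fails at once if the jar, dish or spanner is pushed more than 20 mm (distance of any of jar, dish, spanner from where it was at the start of the episode above 0.02 m).
It also fails if it takes over 67 s, if anything falls off the work surface, if the arm or the gripper's body presses on something with over 40 N, if the wrist force passes 120 N, or if a joint passes its speed limit or range.

## Robot

A 6-joint arm with a two-finger parallel gripper is mounted at the origin on the work surface. World frame = base frame: x ahead of the robot, y to its left, z up, the work surface at z = 0. Lengths are in m, angles in rad, forces in N, time in s.
With the tool pointing down it reaches from about 0.25 to 0.725 m from the base axis. Payload 4 kg.
Tool frame: the origin (TCP) lies midway between the tips of the shut fingers; the grasp point (between the pads) lies 19 mm behind it; z points along the fingers, y is the direction in which the jaws open and shut (so a half turn about z gives the same grasp; the last joint's range is limited). The gripper opens to 85 mm and grips with 20 to 120 N. Pads are 22 mm wide; open, the fingers measure 114 mm over their backs; the gripper's body (76 mm by 85 mm) begins 54 mm behind the grasp point. The pads swing forward as they close: fully open they stand 13 mm farther back than shut.
Start: joints at [1.103, 0.241, 0.005, 1.335, 0, 1.571], TCP at [0.225, 0.446, 0.231] pointing down, gripper open.
Joint ranges: [-2.72, 2.72], [-1.05, 1.87], [-1.09, 1.28], [-1.99, 2.15], [-1.42, 1.44], [-3.14, 3.14]. Speed limits (rad/s): [2.79, 2.79, 3.14, 3.14, 3.14, 3.14].

## Interface

Orientations are given as a unit quaternion [x, y, z, w].
In Python, from workcell import get_obs, camera, camera_model, job_done, masks_of gives the robot as it stands.
- The arm moves only by the tool jog_arm, never from a script. Its argument "deltas" is a list that holds one entry, the list of rows, each a list of 7 numbers: the shift along the tool's x, y, z in mm, then the turn, a rotation vector about the tool's x, y, z in degrees, then the finger opening in mm, from 0 to 85.4. A call has 1 to 5 rows; each row shifts and turns the pose as measured when the row begins, along the tool's axes as they then stand; what a row does not reach is not made up. A row lasts 1/10 s, in which the tool goes at most 50 mm and 8.59 degrees, less where a joint would pass 70% of its speed; a pose out of reach is approached as far as the arm can. A call with a gripper value outside its range is refused whole. The fingers move at their own pace and stop on an object; the grip force is fixed at half the most. Time passes only in rows, so rows that do not move let the fingers close. It gives the time, the measured TCP pose, the force and the opening at its end, in the units of the state.
- get_obs(): the state, without advancing time (a new reading comes with each control period).
- camera(name): name is "scene" or "top" or "wrist"; returns the picture (480x640x3 uint8, red, green, blue); there is no depth.
- camera_model(name): a dict with "fovy" (degrees; the focal length in pixels is half the picture's height over the tangent of half this angle, whatever the lens; pixels are square), "cx", "cy" (the principal point, pixels), "k1" (the pictures are not rectified: a ray, as slopes to the right and down, at radius r is drawn at 1 + k1 r^2 times it, then the intrinsics apply), "pose" (4x4, takes a point from camera to world coordinates); the wrist camera has in their place "T_tool_cam" (4x4, takes a point from camera to tool coordinates, whose origin is the TCP and whose axes are the flange's). Camera axes: x right, y down, z forward; pixel columns grow to the right and rows downward; lengths in m; the calibration is good to about 2 mm. A picture is of the moment at which its call begins: read the wrist's pose just before it. camera_model takes no time and is no camera call.
- job_done(): hands the job in, once; it reports no verdict.
Trained networks look in the newest picture that a camera, given by its name, has taken for a name from the list of things; names that differ only in an ending like _2 or _b are one class to them, and where a whole thing is asked for, a point or a joint stands for the part that bears it (a point fixed in the world has none). Each returns a list of dicts, best first, with "conf" (0 to 1); they miss things now and then, are a little off and sometimes report something else, mostly with a low value. They report only what shows in the picture. A call takes as long as a camera call.
- masks_of(target, camera): "pixels" (480x640 bool, what is visible of it) and "at" ([column, row] in pixels, amid what is visible of it).
The state is a dict: "clock": time; "joint_pos": joint angles; "joint_vel": joint speeds; "tau": joint torques, N m; "eef_pos": TCP position; "tool_rot": TCP orientation; "ft_force": force on the tool from outside, world axes, zero at the start; "ft_torque": the same for the moment, N m; "grip_width": finger opening in m.
Only numpy, scipy, OpenCV 4.12 (cv2) and the standard library are available. Lean on these libraries where they do the work, as an engineer would, in place of code of your own. Each camera call takes 0.05 s, during which the arm holds its last target. There are 200 camera calls.

## Working session

There is one attempt and no reset: what is moved stays moved. The work goes in short steps, Python scripts to look and compute and a tool call to move; the robot and the scene stay as the last step left them, time stands still between calls to the robot, and variables do not carry over. Pictures are saved under pics/ and viewed, about 8 in all and at most 12, crops included, and the job is handed in when it is done.

Besides the shell and the picture viewer there is one more tool, called after ">>>" as name(argument=value, ...), one argument or row to a line, values as JSON. jog_arm: Moves the arm, as the interface text tells. Its arguments: {"type":"object","properties":{"deltas":{"type":"array"}},"required":["deltas"]}

```bash
mkdir -p pics; ls; cat > h.py <<'E'
import numpy as np, cv2
from scipy.spatial.transform import Rotation as R
from workcell import *
def T_of(o):
    T=np.eye(4);T[:3,:3]=R.from_quat(o["tool_rot"]).as_matrix();T[:3,3]=o["eef_pos"];return T
def cam(name,o=None):
    m=camera_model(name);f=240/np.tan(np.radians(m["fovy"])/2)
    P=np.array(m["pose"]) if "pose" in m else T_of(o)@np.array(m["T_tool_cam"])
    return m,f,P
def ray(name,uv,o=None):
    m,f,P=cam(name,o)
    d=np.array([(uv[0]-m["cx"])/f,(uv[1]-m["cy"])/f]);s=d.copy()
    for _ in range(20): s=d/(1+m["k1"]*(s@s))
    return P[:3,3],P[:3,:3]@np.array([s[0],s[1],1])
def at_z(name,uv,z,o=None):
    c,d=ray(name,uv,o);return c+d*(z-c[2])/d[2]
def proj(name,p,o=None):
    m,f,P=cam(name,o);q=np.linalg.inv(P)@np.append(p,1);s=q[:2]/q[2];s=s*(1+m["k1"]*(s@s))
    return np.array([m["cx"],m["cy"]])+f*s
def save(name,img): cv2.imwrite("pics/"+name,img[...,::-1])
E
python3 - <<'E'
from h import *
o=get_obs();print(o["clock"],o["eef_pos"],o["tool_rot"],o["ft_force"],o["grip_width"])
for n in ("top","scene"):
    im=camera(n);save(n+"0.png",im);print(n,camera_model(n))
    for t in ("valve_grip","neighbour_a_grip","vent_top","stem_top","manifold","jar","dish","spanner"):
        z=dict(vent_top=.1,stem_top=.108,manifold=.05,jar=.03,dish=.01,spanner=.005).get(t,.1)
        for d in masks_of(t,n)[:5]: print(n,t,round(d["conf"],2),np.round(d["at"]),d["pixels"].sum(),np.round(at_z(n,d["at"],z),3))
print(camera_model("wrist"))
E
```

```text
pics
0.0 [0.2251722  0.44571189 0.23041198] [ 2.31779249e-01  9.72767851e-01 -1.01602293e-03 -2.37234129e-04] [0.14657822 0.00732667 0.77885141] 0.0852750318412286
top {'fovy': 52.96277667919777, 'cx': 314.52661263601425, 'cy': 231.80466339384503, 'k1': -0.060104129379652975, 'pose': array([[-0.01017547, -0.99809529,  0.06084609,  0.53696588],
       [-0.99984901,  0.01101277,  0.01344146,  0.02170567],
       [-0.01408594, -0.06070013, -0.99805665,  0.84147161],
       [ 0.        ,  0.        ,  0.        ,  1.        ]])}
top valve_grip 0.52 [425. 262.] 311 [ 0.534 -0.138  0.1  ]
top neighbour_a_grip 0.77 [313. 282.] 250 [0.505 0.035 0.1  ]
top vent_top 0.68 [463. 252.] 205 [ 0.548 -0.196  0.1  ]
top manifold 0.65 [375. 265.] 11831 [ 0.529 -0.066  0.05 ]
top jar 0.66 [338. 200.] 591 [ 0.64  -0.008  0.03 ]
top dish 0.62 [415. 174.] 1527 [ 0.686 -0.143  0.01 ]
top spanner 0.97 [410. 326.] 896 [ 0.423 -0.129  0.005]
top spanner 0.55 [354. 276.] 321 [ 0.51  -0.035  0.005]
scene {'fovy': 51.45899450107057, 'cx': 318.7508113352021, 'cy': 236.31655809569327, 'k1': -0.06285254048850794, '
[... 534 characters left out ...]
01 0.03 ]
scene dish 0.72 [182. 322.] 2356 [ 0.676 -0.145  0.01 ]
scene dish 0.17 [285. 205.] 795 [ 0.43  -0.036  0.01 ]
scene spanner 0.7 [226. 202.] 300 [ 0.424 -0.138  0.005]
scene spanner 0.25 [245. 250.] 12650 [ 0.533 -0.086  0.005]
{'fovy': 63.513975804613246, 'cx': 318.5603438627443, 'cy': 239.35483638428155, 'k1': -0.0739366792978098, 'T_tool_cam': array([[ 7.81567660e-05, -9.46349740e-01, -3.23144183e-01,
         8.33518318e-02],
       [ 9.99999915e-01, -5.72393881e-05,  4.09492872e-04,
        -9.49276040e-04],
       [-4.06020048e-04, -3.23144187e-01,  9.46349655e-01,
        -1.43265192e-01],
       [ 0.00000000e+00,  0.00000000e+00,  0.00000000e+00,
         1.00000000e+00]])}
```

```bash
python3 - <<'E'
import cv2
a=cv2.imread("pics/top0.png")[210:330,270:500];b=cv2.imread("pics/scene0.png")[150:330,110:380]
a=cv2.resize(a,(575,300),interpolation=3)
b=cv2.resize(b,(450,300),interpolation=3)
import numpy as np
c=np.zeros((600,575,3),np.uint8);c[:300]=a;c[300:,:450]=b
cv2.imwrite("pics/c0.png",c)
E
```

```text
(no output)
```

View pics/c0.png

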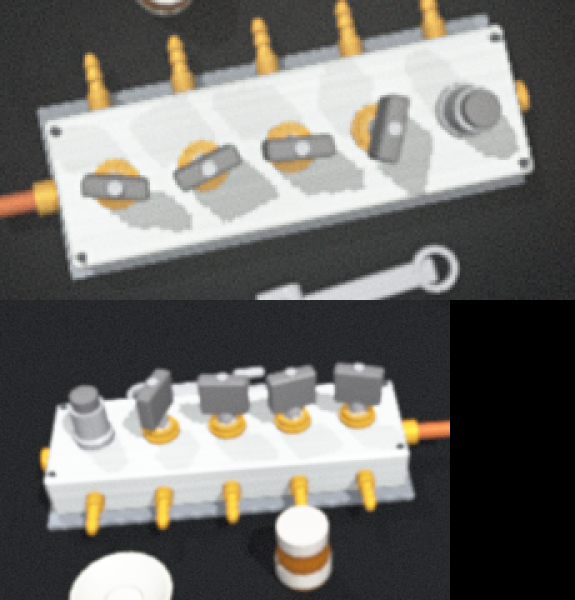

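The crops show the open valve fourth from the left in the top view, at about pixel (428,261), with the vent button beside it at (463,253). The other three valves lie along the row.

```bash
python3 - <<'E'
from h import *
px=[(316.4,285.2),(353.2,277.2),(390.8,269.2),(428,261.2),(462.8,253.2)]
P=np.array([at_z("top",p,z) for p,z in zip(px,(.108,)*4+(.1,))]);print(P.round(4),np.linalg.norm(np.diff(P,axis=0),axis=1))
d=P[0]-P[4];print("row dir deg",np.degrees(np.arctan2(d[1],d[0])))
# scene stem guesses
for c in [(375,367),(291,371),(223,375),(155,376)]:
    print(at_z("scene",(110+c[0]*.6,150+(c[1]-300)*.6),.108).round(4))
print(at_z("scene",(110+83*.6,150+(91)*.6),.1).round(4))
a,b=[at_z("top",(270+x/2.5,210+y/2.5),.106) for x,y in((400,96),(390,160))]
print("bar",np.degrees(np.arctan2(*(a-b)[[1,0]])),np.linalg.norm(a-b))
o=get_obs();print(T_of(o).round(3))
t=np.array([P[3][0],P[3][1],.25]);Ti=np.linalg.inv(T_of(o));print("delta tool mm",(Ti@np.append(t,1))[:3]*1000)
E
```

```text
[[ 0.5005  0.0296  0.108 ]
 [ 0.5121 -0.0264  0.108 ]
 [ 0.5235 -0.0836  0.108 ]
 [ 0.535  -0.1405  0.108 ]
 [ 0.5466 -0.1964  0.1   ]] [0.05710706 0.05838165 0.0580092  0.05765008]
row dir deg 101.530391254468
[0.5023 0.0467 0.108 ]
[ 0.5139 -0.0237  0.108 ]
[ 0.524  -0.0798  0.108 ]
[ 0.5302 -0.1364  0.108 ]
[ 0.5452 -0.1955  0.1   ]
bar -10.209892792752605 0.039515867275214
[[-0.893  0.451 -0.     0.225]
 [ 0.451  0.893  0.     0.446]
 [ 0.    -0.    -1.     0.231]
 [ 0.     0.     0.     1.   ]]
delta tool mm [-540.88217837 -384.09843941  -18.69331825]
```

>>> jog_arm(
  deltas=[
    [[0,0,-10,0,0,-8.5,40],[0,0,-10,0,0,-8.5,40],[-30,-38,0,0,0,0,40],[-30,-38,0,0,0,0,40],[-30,-38,0,0,0,0,40]],
  ],
)

```text
clock: 1.4
eef_pos: [0.296, 0.3214, 0.2511]
tool_rot: [0.074, 0.997, 0.001, 0.0]
ft_force: [0.8, 0.1, 0.4]
grip_width: 0.0402
```

>>> jog_arm(
  deltas=[
    [[-30,-38,0,0,0,0,40],[-30,-38,0,0,0,0,40],[-30,-38,0,0,0,0,40],[-30,-38,0,0,0,0,40],[-30,-38,0,0,0,0,40]],
  ],
)

```text
clock: 1.9
eef_pos: [0.4196, 0.1038, 0.2522]
tool_rot: [0.072, 0.997, 0.002, 0.002]
ft_force: [0.3, 1.8, 0.4]
grip_width: 0.0396
```

>>> jog_arm(
  deltas=[
    [[-30,-38,0,0,0,0,40],[-30,-38,0,0,0,0,40],[-30,-38,0,0,0,0,40],[0,0,0,0,0,0,40],[0,0,0,0,0,0,40]],
  ],
)

```text
clock: 2.4
eef_pos: [0.496, -0.0326, 0.2523]
tool_rot: [0.078, 0.997, 0.002, 0.004]
ft_force: [-1.2, -0.1, -0.1]
grip_width: 0.0401
```

```bash
cat > look.py <<'E'
from h import *
import sys
o=get_obs();T=T_of(o);print(o["clock"],o["eef_pos"].round(4) if hasattr(o["eef_pos"],"round") else o["eef_pos"],np.round(o["joint_pos"],3),"toolx",np.degrees(np.arctan2(T[1,0],T[0,0])),"tilt",T[:3,2].round(4),o["grip_width"])
im=camera("wrist");save(sys.argv[1],im)
for t,z in (("valve_grip",.1),("stem_top",.108),("neighbour_a_grip",.1),("vent_top",.1)):
    for d in masks_of(t,"wrist")[:4]:
        ys,xs=np.nonzero(d["pixels"]);r=cv2.minAreaRect(np.c_[xs,ys].astype(np.float32))
        print(t,round(d["conf"],2),np.round(d["at"]),at_z("wrist",d["at"],z,o).round(4),d["pixels"].sum())
E
python3 look.py w1.png
```

```text
2.4 [ 0.496  -0.0326  0.2523] [-0.068  0.22   0.033  1.376  0.004  0.087] toolx 171.09441603332994 tilt [ 0.0084  0.0034 -1.    ] 0.04005167708965556
valve_grip 0.86 [204. 275.] [ 0.5309 -0.1351  0.1   ] 1294
valve_grip 0.66 [143. 297.] [ 0.5423 -0.1934  0.1   ] 674
stem_top 0.47 [198. 285.] [ 0.5354 -0.1394  0.108 ] 98
neighbour_a_grip 0.95 [398. 209.] [0.4992 0.0299 0.1   ] 1424
vent_top 0.91 [144. 298.] [ 0.5441 -0.1932  0.1   ] 676
```

View pics/w1.png

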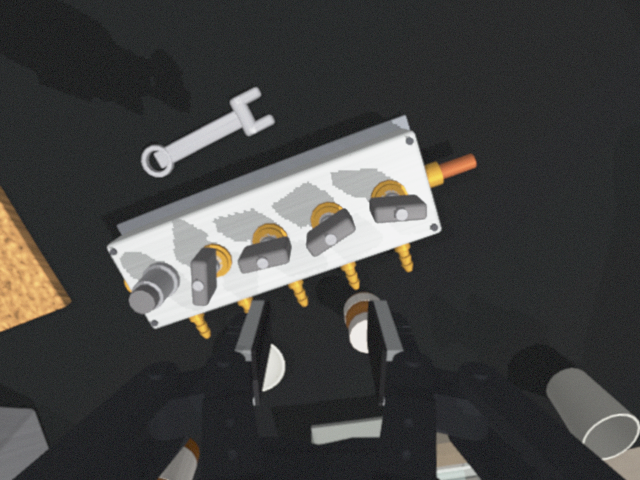

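The wrist view puts the open valve's stem at about (198,286), with the vent to its left at (146,297). Measured stem positions agree to a few mm. I'll move above it for a closer look.

>>> jog_arm(
  deltas=[
    [[-19,-35,0,0,0,0,40],[-19,-35,0,0,0,0,40],[-19,-35,0,0,0,0,40],[0,0,40,0,0,0,40],[0,0,0,0,0,0,40]],
  ],
)

```text
clock: 3.15
eef_pos: [0.5377, -0.1377, 0.2136]
tool_rot: [0.067, 0.998, 0.002, 0.006]
ft_force: [-0.4, 1.3, -0.6]
grip_width: 0.04
```

```bash
python3 look.py w2.png; python3 -c "
import cv2
a=cv2.imread('pics/w2.png');cv2.imwrite('pics/w2c.png',cv2.resize(a[150:350,180:460],(784,560),interpolation=2))"
```

```text
3.15 [ 0.5377 -0.1377  0.2136] [-0.254  0.35   0.108  1.32   0.007 -0.12 ] toolx 172.27784421222847 tilt [ 0.0115  0.0039 -0.9999] 0.039986671973823745
valve_grip 0.69 [315. 225.] [ 0.5322 -0.1393  0.1   ] 1328
stem_top 0.62 [317. 232.] [ 0.5346 -0.1386  0.108 ] 134
neighbour_a_grip 0.9 [552. 146.] [0.4984 0.0248 0.1   ] 1878
```

View pics/w2c.png

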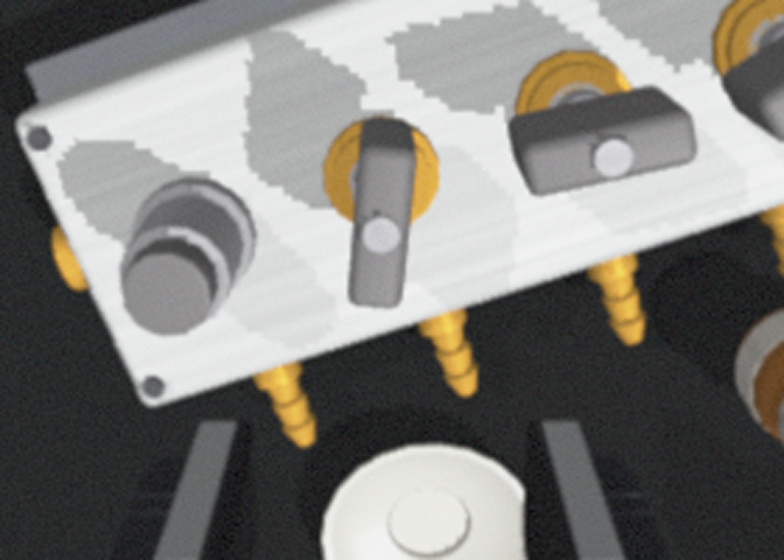

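```bash
python3 - <<'E'
from h import *
o=get_obs();g=lambda x,y,z:at_z("wrist",(180+x/2.8,150+y/2.8),z,o)
s=g(380,236,.108);n=g(613,157,.108);b=g(168,292,.1);e1=g(377,303,.106);e2=g(388,148,.106)
print(s,n,b,np.linalg.norm(s-n),np.linalg.norm((s-b)[:2]),e1,e2,np.linalg.norm(e1-e2),(e1+e2)/2)
an=lambda v:np.degrees(np.arctan2(v[1],v[0]));print("row",an(n-b),"bar",an(e2-e1))
for t in [(380,236)]:
    print("tool delta mm",(np.linalg.inv(T_of(o))@np.append([s[0],s[1],.08],1))[:3]*1000)
E
```

```text
[ 0.54790459 -0.14175558  0.108     ] [ 0.53518969 -0.08250392  0.108     ] [ 0.5587926 -0.1997043  0.1      ] 0.060600558095606556 0.05896272071311235 [ 0.56672237 -0.14511933  0.106     ] [ 0.52618804 -0.13681559  0.106     ] 0.04137611963850714 [ 0.5464552  -0.14096746  0.106     ]
row 101.38645384793064 bar 168.42273794050004
tool delta mm [ 4.54261835e-02 -2.84248365e+00  1.42836915e+02]
```

```bash
python3 - <<'E'
from h import *
o=get_obs();print(o["clock"],o["eef_pos"],o["joint_vel"],T_of(o)[:3,2],o["ft_force"])
im=camera("wrist");save("w3.png",im)
o2=get_obs();print(o2["clock"],o2["eef_pos"],np.round(o2["joint_vel"],4))
for t in("stem_top","vent_top"):
  for d in masks_of(t,"wrist"):print(t,d["conf"],d["at"])
a=cv2.cvtColor(im,7)[150:350,180:460];b=cv2.imread("pics/w2.png",0)[150:350,180:460]
print(cv2.phaseCorrelate(b.astype(np.float32),a.astype(np.float32)))
cv2.imwrite('pics/w3c.png',cv2.resize(im[150:350,180:460,::-1],(784,560),interpolation=2))
E
```

```text
3.4 [ 0.54405702 -0.13879332  0.22278266] [-0.00315407 -0.00157386 -0.00416318 -0.00558274  0.00146603  0.00077952] [ 0.02990034 -0.00105797 -0.99955232] [-0.03594698  0.34975435  0.32594056]
3.45 [ 0.54391388 -0.13888225  0.2225885 ] [-0.0052  0.0037 -0.0096 -0.005  -0.0001 -0.0007]
vent_top 0.81 [243.8, 236.6]
((0.38301609293085903, -14.671993632686167), 0.6535343440373739)
```

View pics/w3c.png

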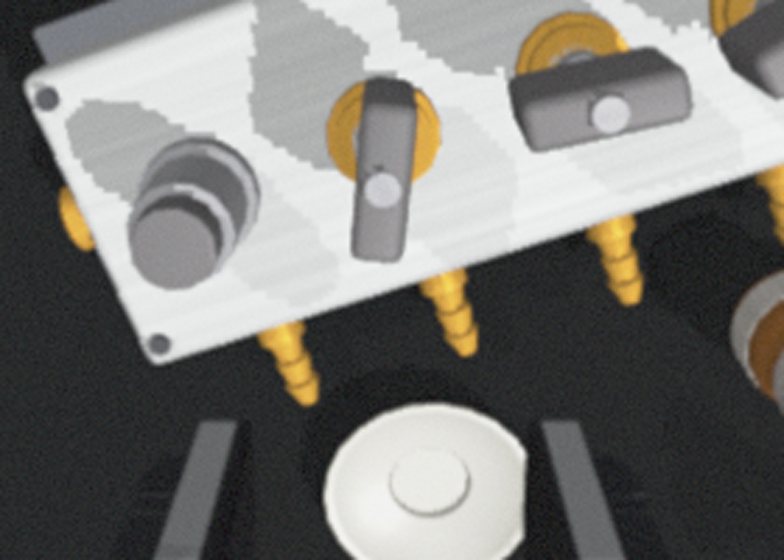

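```bash
cat > rel.py <<'E'
from h import *
def rel(p,yaw=None):
    "correction rows: position in current tool frame mm + rotvec deg to upright with tool x at yaw"
    o=get_obs();T=T_of(o)
    y=np.degrees(np.arctan2(T[1,0],T[0,0])) if yaw is None else yaw
    G=R.from_euler("z",y,degrees=True)*R.from_euler("x",180,degrees=True)
    rv=(R.from_matrix(T[:3,:3]).inv()*G).as_rotvec(degrees=True)
    print(round(o["clock"],2),"tcp",np.round(o["eef_pos"],4),"yaw",np.degrees(np.arctan2(T[1,0],T[0,0])).round(2),"move",((np.linalg.inv(T)@np.append(p,1))[:3]*1000).round(1),"rot",rv.round(2),"F",np.round(o["ft_force"],2),"M",np.round(o["ft_torque"],3),"w",round(o["grip_width"],4),"j",np.round(o["joint_pos"],3))
E
python3 - <<'E'
from rel import *
o=get_obs();g=lambda x,y,z:at_z("wrist",(180+x/2.8,150+y/2.8),z,o)
s=g(382,190,.108);n=g(610,115,.108);b=g(176,248,.1);e1=g(379,257,.106);e2=g(390,108,.106)
print(s,n,b,np.linalg.norm(s-n),np.linalg.norm((s-b)[:2]),e1,e2,np.linalg.norm(e1-e2),(e1+e2)/2)
an=lambda v:np.degrees(np.arctan2(v[1],v[0]));print("row",an(n-b),"bar",an(e2-e1))
rel([s[0],s[1],.15],an(e2-e1))
E
```

```text
[ 0.53500076 -0.13981433  0.108     ] [ 0.52363626 -0.08293284  0.108     ] [ 0.54579445 -0.19508505  0.1       ] 0.0580056506223772 0.05631479852689635 [ 0.55308161 -0.14305651  0.106     ] [ 0.51539184 -0.13519197  0.106     ] 0.038501562199387586 [ 0.53423673 -0.13912424  0.106     ]
row 101.17613145296195 bar 168.21349238034585
3.55 tcp [ 0.5435 -0.1391  0.2218] yaw 172.31 move [10.3 -2.1 71.6] rot [0.23 1.61 4.1 ] F [ 0.75  0.42 -0.35] M [-0.069 -0.024 -0.041] w 0.0401 j [-0.254  0.344  0.121  1.321  0.006 -0.12 ]
```

The settled image shows the stem at crop (382,190), and the spacing to its neighbours (58.0 and 56.3 mm) checks. Aligning above it, upright.

>>> jog_arm(
  deltas=[
    [[5,-1,35,0.1,0.8,2,36],[5,-1,35,0.1,0.8,2,36],[0,0,0,0,0,0,36],[0,0,0,0,0,0,36]],
  ],
)

```text
clock: 3.95
eef_pos: [0.5385, -0.1394, 0.1559]
tool_rot: [0.102, 0.995, -0.001, 0.005]
ft_force: [-0.2, -0.3, 0.4]
grip_width: 0.0361
```

```bash
python3 -c "
from rel import *
rel([.535,-.1398,.13],168.3)"
```

```text
3.95 tcp [ 0.5385 -0.1394  0.1559] yaw 168.33 move [ 3.6 -1.1 25.9] rot [-0.    0.62  0.03] F [-0.23 -0.26  0.38] M [ 0.006 -0.03  -0.002] w 0.0361 j [-0.254  0.385  0.007  1.182  0.    -0.05 ]
```

>>> jog_arm(
  deltas=[
    [[3.6,-1,18,0,0.6,0,28],[0,0,5,0,0,0,28],[0,0,0,0,0,0,28],[0,0,0,0,0,0,28]],
  ],
)

```text
clock: 4.35
eef_pos: [0.5376, -0.1403, 0.1356]
tool_rot: [0.101, 0.995, -0.001, 0.004]
ft_force: [-0.3, 0.3, 0.7]
grip_width: 0.0282
```

```bash
python3 -c "
from rel import *
rel([.535,-.1398,.075],168.3)
o=get_obs();save('w4.png',camera('wrist'))
for d in masks_of('stem_top','wrist'):print(d['conf'],d['at'],at_z('wrist',d['at'],.108,o))
print(proj('wrist',[.535,-.1398,.108],o))
im=cv2.imread('pics/w4.png');cv2.imwrite('pics/w4c.png',cv2.resize(im[180:480,120:520],(800,600)))
"
```

```text
4.35 tcp [ 0.5376 -0.1403  0.1356] yaw 168.42 move [ 3.1 -0.  60.6] rot [-0.02  0.41  0.12] F [-0.27  0.33  0.67] M [0.019 0.016 0.023] w 0.0282 j [-0.255  0.402 -0.024  1.138  0.    -0.053]
0.57 [322.6, 282.0] [ 0.53473142 -0.13853758  0.108     ]
[320.15642483 282.9655749 ]
```

View pics/w4c.png

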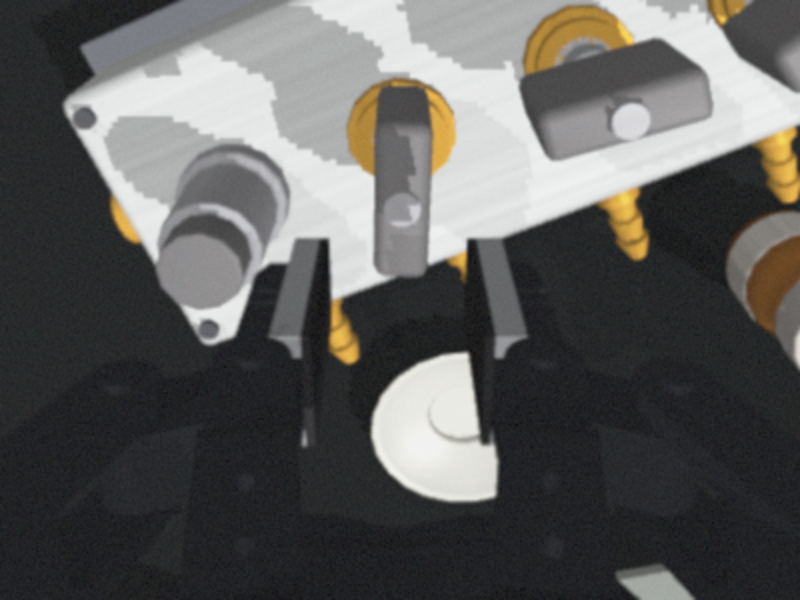

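The bar, stem at crop (402,209), sits centred between the fingers and aligned. Both neighbours have clearance. Descending.

>>> jog_arm(
  deltas=[
    [[3,0,20,0,0.4,0,28],[1,0,20,0,0,0,28],[0,0,15,0,0,0,28],[0,0,0,0,0,0,28],[0,0,0,0,0,0,28]],
  ],
)

```text
clock: 4.95
eef_pos: [0.537, -0.1404, 0.083]
tool_rot: [0.101, 0.995, -0.001, 0.004]
ft_force: [0.4, 0.1, 0.0]
grip_width: 0.0282
```

```bash
python3 -c "
from rel import *
rel([.535,-.1395,.075],168.3)"
```

```text
4.95 tcp [ 0.537  -0.1404  0.083 ] yaw 168.42 move [2.2 0.5 8. ] rot [-0.04  0.47  0.12] F [0.39 0.12 0.03] M [ 0.009 -0.035 -0.001] w 0.0282 j [-0.256  0.448 -0.101  1.014 -0.    -0.053]
```

>>> jog_arm(
  deltas=[
    [[4,0.5,10,0,0.6,0,28],[1,0,0,0,0,0,28],[0,0,0,0,0,0,28]],
  ],
)

```text
clock: 5.25
eef_pos: [0.5335, -0.1392, 0.0746]
tool_rot: [0.101, 0.995, -0.001, 0.0]
ft_force: [-0.1, -0.7, 0.4]
grip_width: 0.0281
```

>>> jog_arm(
  deltas=[
    [[0,0,0,0,0,0,8],[0,0,0,0,0,0,8],[0,0,0,0,0,0,8],[0,0,0,0,0,0,8]],
  ],
)

```text
clock: 5.65
eef_pos: [0.5337, -0.1386, 0.0751]
tool_rot: [0.101, 0.995, 0.0, 0.001]
ft_force: [0.3, 0.8, 0.0]
grip_width: 0.0131
```

```bash
python3 -c "
from rel import *
rel([.535,-.1395,.075],168.3)"
```

```text
5.65 tcp [ 0.5337 -0.1386  0.0751] yaw 168.44 move [-1.5 -0.6  0.1] rot [0.01 0.07 0.14] F [0.29 0.79 0.01] M [ 0.062  0.046 -0.01 ] w 0.0131 j [-0.254  0.455 -0.113  1.001  0.    -0.052]
```

>>> jog_arm(
  deltas=[
    [[-0.3,0,0,0,0,8,8],[0,0,0,0,0,8,8],[0,0,0,0,0,8,8],[0,0,0,0,0,8,8],[0,0,0,0,0,6,8]],
  ],
)

```text
clock: 6.15
eef_pos: [0.5344, -0.1372, 0.0751]
tool_rot: [0.43, 0.903, 0.002, 0.0]
ft_force: [0.3, 1.9, -1.0]
grip_width: 0.0128
```

```bash
python3 -c "
from rel import *
rel([.535,-.1395,.075])"
```

```text
6.15 tcp [ 0.5344 -0.1372  0.0751] yaw 129.07 move [-2.2 -1.   0.1] rot [ 0.17 -0.05 -0.  ] F [ 0.31  1.91 -0.99] M [ 0.225 -0.031 -0.016] w 0.0128 j [-0.253  0.455 -0.112  1.002  0.003  0.636]
```

>>> jog_arm(
  deltas=[
    [[-1,-0.4,0,0,0,4,8],[-0.3,0,0,0,0,4,8],[0,0,0,0,0,2,8],[0,0,0,0,0,0,8]],
  ],
)

```text
clock: 6.55
eef_pos: [0.5348, -0.1369, 0.0751]
tool_rot: [0.51, 0.86, 0.003, -0.001]
ft_force: [0.1, 1.8, -1.0]
grip_width: 0.0132
```

```bash
python3 -c "
from rel import *
rel([.535,-.1395,.075])"
```

```text
6.55 tcp [ 0.5348 -0.1369  0.0751] yaw 118.67 move [-2.4 -1.   0.1] rot [ 0.21 -0.22 -0.  ] F [ 0.13  1.8  -0.96] M [0.05  0.048 0.018] w 0.0132 j [-0.254  0.457 -0.11   1.004  0.005  0.817]
```

>>> jog_arm(
  deltas=[
    [[0,0,0,0,0,1.7,8],[0,0,0,0,0,1.7,8],[0,0,0,0,0,1.7,8]],
  ],
)

```text
clock: 6.85
eef_pos: [0.5349, -0.1369, 0.0751]
tool_rot: [0.549, 0.836, 0.003, -0.001]
ft_force: [-0.3, 1.6, -1.0]
grip_width: 0.013
```

```bash
python3 -c "
from rel import *
rel([.535,-.1395,.075])"
```

```text
6.85 tcp [ 0.5349 -0.1369  0.0751] yaw 113.36 move [-2.4 -1.   0.1] rot [ 0.2  -0.24 -0.  ] F [-0.32  1.57 -1.04] M [0.094 0.031 0.072] w 0.013 j [-0.253  0.457 -0.11   1.004  0.005  0.91 ]
```

>>> jog_arm(
  deltas=[
    [[0,0,0,0,0,1.7,8],[0,0,0,0,0,1.7,8]],
  ],
)

```text
clock: 7.05
eef_pos: [0.5351, -0.1368, 0.0751]
tool_rot: [0.575, 0.818, 0.003, -0.001]
ft_force: [0.6, 1.3, -0.4]
grip_width: 0.013
```

```bash
python3 -c "
from rel import *
rel([.535,-.1395,.075])"
```

```text
7.05 tcp [ 0.5351 -0.1368  0.0751] yaw 109.81 move [-2.5 -1.   0.1] rot [ 0.2  -0.25 -0.  ] F [ 0.57  1.29 -0.4 ] M [0.128 0.031 0.346] w 0.013 j [-0.253  0.457 -0.11   1.004  0.006  0.972]
```

Bite felt: torque jumped to 0.35 N m between yaw 113.4 and 109.8°. Aiming for about yaw 102, reading torque on the way.

>>> jog_arm(
  deltas=[
    [[0,0,0,0,0,1.6,8],[0,0,0,0,0,1.6,8]],
  ],
)

```text
clock: 7.25
eef_pos: [0.5352, -0.1367, 0.0751]
tool_rot: [0.599, 0.801, 0.003, -0.001]
ft_force: [0.3, 1.5, -0.8]
grip_width: 0.0132
```

```bash
python3 -c "
from rel import *
rel([.535,-.1395,.075])"
```

```text
7.25 tcp [ 0.5352 -0.1367  0.0751] yaw 106.47 move [-2.6 -1.   0.1] rot [ 0.19 -0.25 -0.  ] F [ 0.27  1.47 -0.84] M [0.038 0.017 0.357] w 0.0132 j [-0.253  0.457 -0.11   1.004  0.005  1.03 ]
```

>>> jog_arm(
  deltas=[
    [[0,0,0,0,0,1.5,8],[0,0,0,0,0,1.5,8]],
  ],
)

```text
clock: 7.45
eef_pos: [0.5353, -0.1366, 0.0751]
tool_rot: [0.621, 0.784, 0.003, -0.001]
ft_force: [-0.6, 1.2, -0.8]
grip_width: 0.013
```

```bash
python3 -c "
from rel import *
rel([.535,-.1395,.075])"
```

```text
7.45 tcp [ 0.5353 -0.1366  0.0751] yaw 103.27 move [-2.7 -0.9  0.1] rot [ 0.18 -0.26 -0.  ] F [-0.57  1.25 -0.76] M [ 0.055 -0.025  0.376] w 0.013 j [-0.253  0.457 -0.11   1.003  0.005  1.086]
```

>>> jog_arm(
  deltas=[
    [[0,0,0,0,0,1,8],[0,0,0,0,0,1.2,8]],
  ],
)

```text
clock: 7.65
eef_pos: [0.5354, -0.1367, 0.0751]
tool_rot: [0.637, 0.771, 0.003, -0.001]
ft_force: [0.6, 1.0, -0.4]
grip_width: 0.0133
```

```bash
python3 -c "
from rel import *
rel([.535,-.1395,.075])
for i in range(5): camera('wrist'); print(np.round(get_obs()['ft_torque'],3))
rel([.535,-.1395,.075])"
```

```text
7.65 tcp [ 0.5354 -0.1367  0.0751] yaw 100.9 move [-2.7 -1.   0.1] rot [ 0.18 -0.26 -0.  ] F [ 0.55  1.   -0.41] M [ 0.146 -0.052  0.474] w 0.0133 j [-0.253  0.457 -0.11   1.003  0.005  1.128]
[0.109 0.034 0.299]
[ 0.113 -0.039  0.276]
[0.119 0.019 0.308]
[0.085 0.021 0.338]
[ 0.068 -0.068  0.307]
7.9 tcp [ 0.5354 -0.1367  0.0751] yaw 100.97 move [-2.7 -0.9  0.1] rot [ 0.18 -0.26 -0.  ] F [ 1.39  1.51 -0.88] M [ 0.068 -0.068  0.307] w 0.0135 j [-0.253  0.457 -0.11   1.003  0.006  1.126]
```

>>> jog_arm(
  deltas=[
    [[0,0,0,0,0,0,28],[0,0,0,0,0,0,28],[0,0,0,0,0,0,28],[0,0,-30,0,0,0,28],[0,0,-40,0,0,0,28]],
  ],
)

```text
clock: 8.4
eef_pos: [0.5307, -0.137, 0.141]
tool_rot: [0.638, 0.77, -0.001, -0.006]
ft_force: [1.1, -0.0, -0.1]
grip_width: 0.0284
```

>>> jog_arm(
  deltas=[
    [[0,0,-20,0,0,0,0],[0,0,0,0,0,0,0],[0,0,0,0,0,0,0],[0,0,0,0,0,0,0]],
  ],
)

```text
clock: 8.8
eef_pos: [0.5336, -0.1385, 0.1663]
tool_rot: [0.638, 0.77, 0.001, -0.002]
ft_force: [0.3, -0.3, 0.2]
grip_width: -0.0001
```

```bash
python3 -c "
from rel import *
rel([.546,-.1955,.13],101.3)
o=get_obs();im=camera('wrist');save('w5.png',im)
for t,z in (('vent_top',.1),('stem_top',.1076)):
  for d in masks_of(t,'wrist'):print(t,d['conf'],d['at'],at_z('wrist',d['at'],z,o))
for q in [(.546,-.1955,.1),(.5352,-.1395,.1076)]: print(proj('wrist',q,o))
"
```

```text
8.8 tcp [ 0.5336 -0.1385  0.1663] yaw 100.67 move [-58.4   1.6  36.1] rot [-0.01 -0.23 -0.63] F [ 0.33 -0.3   0.18] M [ 0.002 -0.041  0.066] w -0.0001 j [-0.256  0.378  0.025  1.219  0.004  1.129]
stem_top 0.65 [324.1, 265.2] [ 0.53640148 -0.13948744  0.1076    ]
[322.01505797 343.77940166]
[322.00123533 264.85480264]
```

View pics/w5.png

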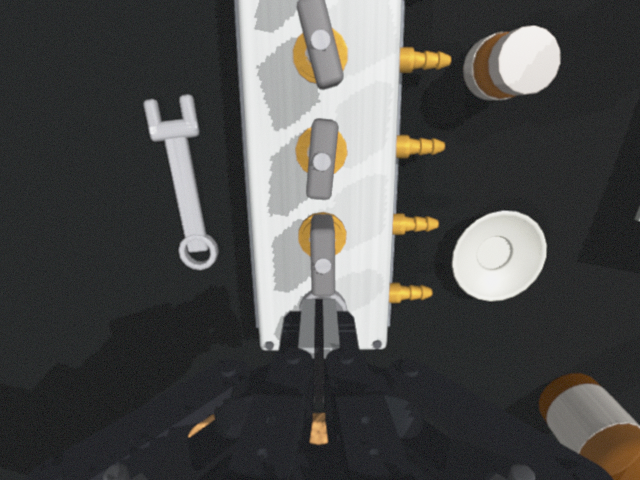

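The bar now lies along the row, stem at (323,265) against (322,265) predicted, so the geometry holds. Moving to the vent with closed fingers.

>>> jog_arm(
  deltas=[
    [[-29,1,0,0,0,0,0],[-29,0.5,0,0,-0.2,0,0],[0,0,0,0,0,0,0],[0,0,30,0,0,0,0],[0,0,0,0,0,0,0]],
  ],
)

```text
clock: 9.45
eef_pos: [0.5433, -0.1949, 0.13]
tool_rot: [0.638, 0.77, -0.001, -0.005]
ft_force: [-0.3, 0.2, -1.4]
grip_width: -0.0004
```

```bash
python3 -c "
from rel import *
rel([.5465,-.1957,.1])
get_obs();camera('wrist');camera('wrist');rel([.5465,-.1957,.1])"
```

```text
9.45 tcp [ 0.5433 -0.1949  0.13  ] yaw 100.75 move [-1.6  3.3 30. ] rot [-0.5  -0.35  0.  ] F [-0.34  0.15 -1.42] M [0.057 0.07  0.032] w -0.0004 j [-3.450e-01  4.600e-01  5.200e-02  1.174e+00  1.000e-03  1.038e+00]
9.55 tcp [ 0.5463 -0.1956  0.1344] yaw 100.79 move [-0.2  0.3 34.4] rot [-0.1  -0.12  0.  ] F [-0.12  0.57  0.62] M [-0.063  0.007 -0.023] w -0.0005 j [-3.440e-01  4.560e-01  5.900e-02  1.176e+00  1.000e-03  1.038e+00]
```

>>> jog_arm(
  deltas=[
    [[0,0,15,0,0,0,0],[0,0,12,0,0,0,0],[0,0,0,0,0,0,0],[0,0,0,0,0,0,0]],
  ],
)

```text
clock: 9.95
eef_pos: [0.549, -0.1947, 0.1114]
tool_rot: [0.637, 0.771, 0.001, 0.002]
ft_force: [0.1, 0.3, -0.3]
grip_width: 0.0004
```

```bash
python3 -c "
from rel import *
rel([.5465,-.1957,.1])"
```

```text
9.95 tcp [ 0.549  -0.1947  0.1114] yaw 100.92 move [-0.4 -2.7 11.4] rot [0.25 0.06 0.  ] F [ 0.09  0.27 -0.32] M [ 0.038  0.014 -0.018] w 0.0004 j [-3.420e-01  4.740e-01  2.300e-02  1.116e+00  1.000e-03  1.039e+00]
```

>>> jog_arm(
  deltas=[
    [[0,-2.5,9,0.2,0,0,0],[0,0,3,0,0,0,0],[0,0,2,0,0,0,0]],
  ],
)

```text
clock: 10.25
eef_pos: [0.5479, -0.1955, 0.0988]
tool_rot: [0.636, 0.771, 0.001, 0.003]
ft_force: [-0.9, 0.5, 1.2]
grip_width: 0.0
```

```bash
python3 -c "
from rel import *
rel([.5465,-.1957,.094])"
```

```text
10.25 tcp [ 0.5479 -0.1955  0.0988] yaw 100.94 move [ 0.1 -1.4  4.8] rot [0.24 0.17 0.  ] F [-0.92  0.46  1.24] M [-0.039 -0.122 -0.014] w 0.0 j [-3.420e-01  4.830e-01  2.000e-03  1.085e+00 -1.000e-03  1.037e+00]
```

Contact is starting (1.2 N at 98.8 mm). Pressing to the stop.

>>> jog_arm(
  deltas=[
    [[0,-1,4,0.2,0,0,0],[0,0,2.5,0,0,0,0],[0,0,1.5,0,0,0,0]],
  ],
)

```text
clock: 10.55
eef_pos: [0.5481, -0.1955, 0.094]
tool_rot: [0.636, 0.771, 0.0, 0.003]
ft_force: [-4.8, 2.7, 13.1]
grip_width: -0.0
```

```bash
python3 -c "
from rel import *
rel([.5465,-.1957,.0935])"
```

```text
10.55 tcp [ 0.5481 -0.1955  0.094 ] yaw 100.96 move [ 0.1 -1.6  0.4] rot [0.25 0.22 0.  ] F [-4.8   2.67 13.08] M [ 0.434  1.016 -0.036] w -0.0 j [-3.420e-01  4.870e-01 -5.000e-03  1.073e+00 -1.000e-03  1.037e+00]
```

13 N at 94.0 mm means the button is on its stop. Hold briefly, then retreat.

>>> jog_arm(
  deltas=[
    [[0,0,0.5,0,0,0,0],[0,0,0,0,0,0,0],[0,0,-15,0,0,0,0],[0,0,-40,0,0,0,0],[0,0,-50,0,0,0,0]],
  ],
)

```text
clock: 11.05
eef_pos: [0.542, -0.1938, 0.1934]
tool_rot: [0.636, 0.771, -0.003, -0.005]
ft_force: [1.0, -0.7, -0.1]
grip_width: -0.0003
```

>>> jog_arm(
  deltas=[
    [[30,0,-30,0,0,0,0],[30,0,0,0,0,0,0],[0,0,0,0,0,0,0],[0,0,0,0,0,0,0]],
  ],
)

```text
clock: 11.45
eef_pos: [0.5344, -0.136, 0.2315]
tool_rot: [0.637, 0.771, -0.001, 0.001]
ft_force: [1.0, -0.8, -1.1]
grip_width: 0.0001
```

```bash
python3 -c "
from rel import *
rel([.5465,-.1957,.0935])
im=camera('scene');save('s2.png',im);a=cv2.imread('pics/scene0.png')
c=np.vstack([cv2.resize(x[150:330,110:380],(450,300),interpolation=2) for x in (a,im[...,::-1])]);cv2.imwrite('pics/s2c.png',c)
for t in ('jar','dish','spanner'):
  for d in masks_of(t,'scene')[:1]:print(t,d['at'])
"
```

```text
11.45 tcp [ 0.5344 -0.136   0.2315] yaw 100.8 move [-60.3   0.7 138.3] rot [-0.01  0.23 -0.  ] F [ 1.02 -0.8  -1.08] M [-0.     0.013 -0.032] w 0.0001 j [-0.247  0.342  0.145  1.372 -0.004  1.135]
jar [158.6, 207.5]
dish [182.8, 325.2]
spanner [259.5, 201.2]
```

View pics/s2c.png

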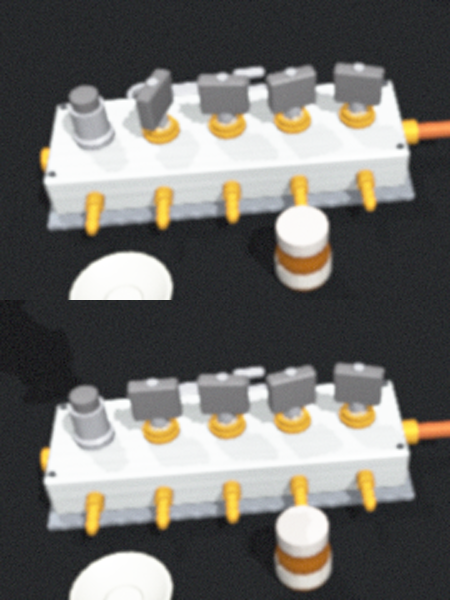

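Before and after match everywhere except the target valve, at (155,398) in the lower half, which is now along the row. The button is up again at (85,400), and the other three valves, jar and dish are unchanged.

```bash
python3 -c "
from workcell import job_done
print(job_done())"
```

```text
the job is handed in; nothing more can be done
None
```

The open valve is shut and squeezed tight, and the vent was pressed fully down and has come back up. I handed the job in at about 11.5 s on the robot's clock, and it reports no verdict.

- **Valve:** I turned the bar 67° clockwise. The bite came 55 to 58.5° into the turn. I stopped about 9 to 12.5° past it, with the last torque reading while turning at 0.47 N m. The torque readings before that (0.35, 0.36 and 0.38 N m) rose more slowly than the stated slope. Taken alone they put the bite slightly later, but still inside the tight window. The stem's sinking is too small to see, so I did not measure it directly.
- **Vent:** I pressed it about 6 mm, until it met its stop at 13 N, then released it. The last picture shows it up.
- **Surroundings:** The other three valves, the jar and the dish look unchanged in before and after pictures. The spanner is partly hidden behind the valves in that view, so I could not compare it fully, but the arm never went near it.
- **Failed check:** In the last picture the network marked "jar" at the vent button's position. I took that as a false detection, because the jar is visibly where it was.
- **Robot:** It ended clear of everything, with the fingers about 120 mm above the valves.

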